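# Shift the bead polisher from second to third

### The arm

A 6-joint arm with a two-finger parallel gripper is mounted at the origin on the work surface. World frame = base frame: x ahead of the robot, y to its left, z up, the work surface at z = 0. Lengths are in m, angles in rad, forces in N, time in s.
With the tool pointing down it reaches from about 0.3 to 0.775 m from the base axis. Payload 14.6 kg.
Tool frame: the origin (TCP) lies midway between the tips of the shut fingers; the grasp point (between the pads) lies 19 mm behind it; z points along the fingers, y is the line along which they close (so a half turn about z gives the same grasp; the last joint's range is limited). The gripper opens to 94 mm and grips with 3 to 60 N. Pads are 16 mm wide; open, the fingers measure 119 mm over their backs; the gripper's body (75 mm by 177 mm) begins 78 mm behind the grasp point.
Start: joints at [-1.17, 0.3, 1.521, -0, 1.321, -0.067], TCP at [0.248, -0.491, 0.205] pointing down, gripper open.
Joint ranges: [-3.03, 3.03], [-0.79, 2.21], [0.23, 2.52], [-1.04, 4.18], [0, 3.07], [-2.55, 2.55]. Speed limits (rad/s): [2.22, 2.22, 2.57, 3.14, 3.14, 3.14].

### API

Orientations are given as [roll, pitch, yaw] about the fixed x, y, z axes, in that order (R = Rz(yaw) Ry(pitch) Rx(roll)).
In Python, from station import * gives the robot as it stands.
- The arm moves only by the tool send_rows, never from a script. Its argument "targets" is a list of rows, each an object of numbers: "x", "y", "z": the shift along the world's x, y, z in units of 0.2 m (1.0 is 0.2 m); "spin": the turn about the world's z in units of pi/2 rad (1.0 is pi/2 rad); "claw": the finger opening in mm, from 0 to 94. A call has 1 to 20 rows; each row shifts and turns the commanded pose from where the row before left it; what a row does not reach is not made up. A row lasts 1/10 s, in which the tool goes at most 50 mm and 8.59 degrees, less where a joint would pass 70% of its speed; a pose out of reach is approached as far as the arm can. A call with a number of a shift or a turn outside -1 to 1 is refused whole. A call with a gripper value outside its range is refused whole. The fingers move at their own pace and stop on an object; "force" is the grip in N (left out, the last holds). Time passes only in rows, so rows that do not move let the fingers close. It gives the time, the measured TCP pose, the force, the opening and the grip force at its end, in the units of the state.
- get_obs(): the state, without advancing time (a new reading comes with each control period).
- camera(name): name is "scene" or "top"; returns the picture (384x512x3 uint8, blue, green, red); there is no depth.
- camera_model(name): a dict with "fovy" (degrees; the focal length in pixels is half the picture's height over the tangent of half this angle, whatever the lens; pixels are square), "cx", "cy" (the principal point, pixels), "T" (4x4, takes a point from camera to world coordinates). Camera axes: x right, y down, z forward; pixel columns grow to the right and rows downward; lengths in m; the calibration is good to about 2 mm. A picture is of the moment at which its call begins. camera_model takes no time and is no camera call.
- hand_in(): hands the job in; it is judged then, once.
The state is a dict: "time_s": time; "qpos": joint angles; "joint_vel": joint speeds; "tau": joint torques, N m; "ee_pos": TCP position; "eef_rot": TCP orientation; "force": force on the tool from outside, world axes, zero at the start; "moment": the same for the moment, N m; "grip_width": finger opening in m; "grip_force": force on a finger pad.
Only numpy, scipy, OpenCV 4.12 (cv2) and the standard library are available. Lean on these libraries where they do the work, as an engineer would, in place of code of your own. Each camera call takes 0.05 s, during which the arm holds its last target. There are 200 camera calls.

### The job

The bead polisher's gear lever stands in second, the rear left slot of its H-shaped gate. Nudge it gently with the outside of your closed fingers - do not grip it - out into the cross channel, across to the right, then fully forward into third (the front right slot), without letting it run into first or fourth on the way. Leave the lever standing there, take your hand away, and leave the jar, the ring mandrel and the phone where they are.

Things in the scene. Friction and masses are not known exactly. Their poses are not given: they have to be found in the camera images.
- polisher: Fixed bench barrel polisher, turned up to 0.35 rad about vertical. Origin on the table under the gate's centre; x axis 'forward' (from the gate to the barrel, away from the robot), y axis 'left', z up. The gearbox under the gate, 130 (x) x 120 (y) mm, stands free on three sides; a bed 200 mm wide, 14 mm high runs from x +70 to +340 mm.
- gate (a point): Centre of the upper face of the aluminium gate plate, 102 mm above the table. H-shaped opening: two slots running fore and aft, 20 mm wide, 72 mm long, left (centre y +19 mm) and right (y -19 mm), joined at mid-length by a cross channel 19 mm wide between two tongues 18 mm wide. First is front left, second rear left, third front right, fourth rear right.
- barrel (a point): Centre of the black polishing barrel beyond the gate, 200 mm forward of the gate's centre: 100 mm diameter, 150 mm long, lying along the polisher's y, top 124 mm above the table. It does not move.
- knob (a point): Centre of the lever's black ball knob, 34 mm diameter, on an 11 mm steel stick that tilts about a pivot 10 mm above the table under the gate's centre. In the polisher's frame, mm: x = 170 sin(along), y = -170 sin(across) cos(along), z = 10 + 170 cos(across) cos(along): 180 high when upright, about 168 at a slot's end.
- along (a joint): Fore-and-aft tilt of the lever, rad: 0 in the cross channel, +0.30 at the front end of a slot (first, third), -0.30 at the rear end (second, fourth). Starts in the rear left slot, -0.28 to -0.15. The lever can cross over only while this is within about 0.045 of 0. It stays where it is left: friction of about 2 N at the knob, no spring or detent.
- across (a joint): Sideways tilt of the lever in rad: about +0.17 to +0.235 in the right slots, -0.17 to -0.235 in the left slots (about -0.2 at the start), 0 midway. It stays where it is left, about 2 N at the knob.
- jar: Bystander: pale plastic bead jar with a cap, 42 mm diameter, 55 mm high, standing on the table beside the polisher; origin at the centre of its underside.
- mandrel: Bystander: steel ring mandrel, an upright slim cone on a foot 44 mm in diameter, 90 mm high, standing on the table beside the polisher; origin at the centre of its underside.
- phone: Bystander: phone lying flat on the table to the left of the polisher, 148 x 72 x 9 mm; origin at the centre of its underside, long side along its x axis.

How it is judged:
By the outcome, as a careful person would: the job done as asked, in the order asked, and still so for the second after the job is handed in, with the robot touching nothing.
It also fails if it takes over 58 s, if anything falls off the work surface, if the arm or the gripper's body presses on something with over 40 N, if the wrist force passes 120 N, or if a joint passes its speed limit or range.

## Working session

There is one attempt and no reset: what is moved stays moved. The work goes in short steps, Python scripts to look and compute and a tool call to move; the robot and the scene stay as the last step left them, time stands still between calls to the robot, and variables do not carry over. Pictures are saved under pics/ and viewed, at most 12 in all, crops included, and the job is handed in when it is done.

Besides the shell and the picture viewer there is one more tool, called after "Request:" by a JSON object that holds its "api" and its "payload". send_rows: Moves the arm, as the interface text tells. Its arguments: {"type":"object","properties":{"targets":{"type":"array"},"force":{"type":"number"}},"required":["targets"]}

```bash
mkdir -p pics; python3 - <<'E'
from station import *
import cv2
for n in("scene","top"):
    im=camera(n); cv2.imwrite(f"pics/{n}0.png",im); m=camera_model(n); print(n,m)
o=get_obs();print(o["ee_pos"],o["eef_rot"],o["time_s"],o["grip_width"])
E
```

```text
scene {'fovy': 50.55511194860366, 'cx': 254.75815780477618, 'cy': 192.8021532218077, 'T': array([[ 0.85419783,  0.38417382, -0.35036629,  1.00284173],
       [ 0.51994517, -0.63341216,  0.57310214, -0.52384182],
       [-0.00175543, -0.67171386, -0.74080862,  0.92393462],
       [ 0.        ,  0.        ,  0.        ,  1.        ]])}
top {'fovy': 54.895100682960724, 'cx': 257.53774221813336, 'cy': 196.81980441061953, 'T': array([[-0.02675181, -0.9779517 ,  0.20711064,  0.49448711],
       [-0.99963649,  0.02686548, -0.00226423,  0.09352004],
       [-0.00334982, -0.20709592, -0.97831491,  0.87667604],
       [ 0.        ,  0.        ,  0.        ,  1.        ]])}
[ 0.24791656 -0.49068733  0.20492044] [-3.14052487e+00 -8.82612223e-05  4.67819650e-01] 0.1 0.09431776158255695
```

View pics/scene0.png

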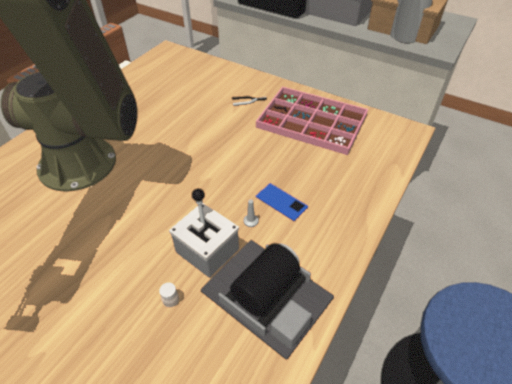

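View pics/top0.png

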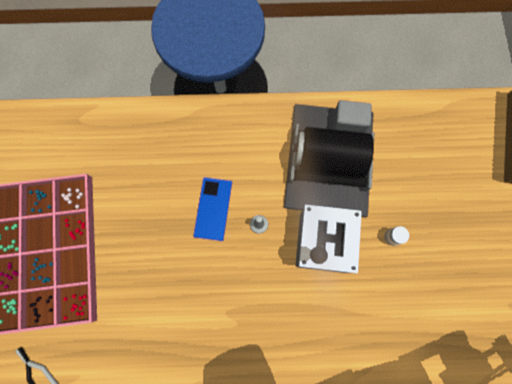

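```bash
python3 - <<'E'
import cv2
a=cv2.imread("pics/top0.png")[190:290,230:420]; cv2.imwrite("pics/topc.png",cv2.resize(a,None,fx=4,fy=4,interpolation=2))
a=cv2.imread("pics/scene0.png")[180:310,150:270]; cv2.imwrite("pics/scc.png",cv2.resize(a,None,fx=4,fy=4,interpolation=2))
E
```

```text
(no output)
```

View pics/topc.png

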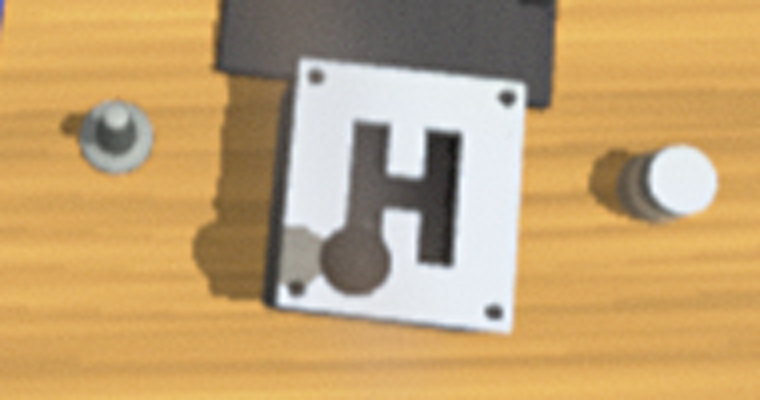

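View pics/scc.png

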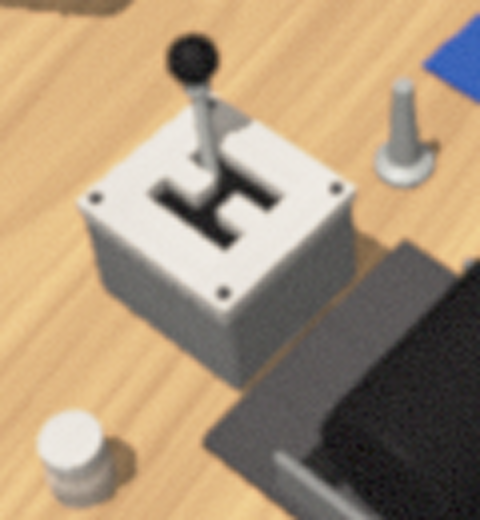

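```bash
cat > h.py <<'E'
from station import *
import numpy as np, cv2
from scipy.optimize import least_squares
def ray(n,u,v):
    m=camera_model(n); f=192/np.tan(np.radians(m["fovy"])/2)
    T=m["T"]; return T[:3,3],T[:3,:3]@np.array([(u-m["cx"])/f,(v-m["cy"])/f,1])
def atz(n,u,v,z):
    o,d=ray(n,u,v); return (o+d*(z-o[2])/d[2])[:3]
def tri(p,q):
    A=[];b=[]
    for n,(u,v) in(("top",p),("scene",q)):
        o,d=ray(n,u,v); d/=np.linalg.norm(d); P=np.eye(3)-np.outer(d,d); A.append(P); b.append(P@o)
    return np.linalg.lstsq(np.vstack(A),np.hstack(b),rcond=None)[0]
E
python3 - <<'E'
from h import *
t=lambda x,y:(230+x/4,190+y/4)
s=lambda x,y:(150+x/4,180+y/4)
S=[atz("top",*t(*p),.102)[:2] for p in((316,76),(507,97),(296,289),(494,312))]
FL,FR,RL,RR=S; print(np.round(S,4)); c=np.mean(S,0)
S2=[atz("scene",*s(*p),.102)[:2] for p in((336,188),(223,293),(96,198))]; print("scene FL FR RR",np.round(S2,4), "centre",(S2[0]+S2[2])/2)
fx=(FL+FR-RL-RR); fy=(FL+RL-FR-RR); print("c",c,"yaw",np.arctan2(fx[1],fx[0]),np.arctan2(-fy[0],fy[1]))
k=tri(t(355,259),s(193,59)); print("knob",k)
for nm,kk in(("tri",k),("top168",atz("top",*t(355,259),.170)),("scene",atz("scene",*s(193,59),.170))):
    y=np.arctan2(fx[1],fx[0]); R=np.array([[np.cos(y),np.sin(y)],[-np.sin(y),np.cos(y)]]); print(nm,kk,R@(kk[:2]-c))
print("mandrel",atz("top",*t(114,138),.0),"jar",atz("top",*t(682,180),.055), "mandrel scene",atz("scene",*s(404,165),.004),"jar sc",atz("scene",*s(70,438),.055))
E
```

```text
[[ 6.290e-01 -1.690e-02]
 [ 6.150e-01 -1.174e-01]
 [ 5.179e-01 -4.000e-04]
 [ 5.035e-01 -1.015e-01]]
scene FL FR RR [[ 0.63   -0.0153]
 [ 0.6154 -0.1168]
 [ 0.5049 -0.1004]] centre [ 0.56740989 -0.05785457]
c [ 0.56633979 -0.05908634] yaw -0.14446245806849914 -0.14005222257696198
knob [ 0.52940639 -0.02026041  0.17102616]
tri [ 0.52940639 -0.02026041  0.17102616] [-0.04213809  0.03310454]
top168 [ 0.52902104 -0.02078852  0.17      ] [-0.0424434   0.03252646]
scene [ 0.5292218  -0.01924163  0.17      ] [-0.04246742  0.03408614]
mandrel [0.6125239  0.09100186 0.        ] jar [ 0.57308853 -0.22340751  0.055     ] mandrel scene [0.61587301 0.08802932 0.004     ] jar sc [ 0.57587749 -0.2237577   0.055     ]
```

Request:
{"api": "send_rows", "payload": {"targets": [{"x": 0.076, "y": 0.149, "spin": -0.0778, "claw": 0}, {"x": 0.076, "y": 0.149, "spin": -0.0778}, {"x": 0.076, "y": 0.149, "spin": -0.0778}, {"x": 0.076, "y": 0.149, "spin": -0.0778}, {"x": 0.076, "y": 0.149, "spin": -0.0778}, {"x": 0.076, "y": 0.149}, {"x": 0.076, "y": 0.149}, {"x": 0.076, "y": 0.149}, {"x": 0.076, "y": 0.149}, {"x": 0.076, "y": 0.149}, {"x": 0.076, "y": 0.149}, {"x": 0.076, "y": 0.149}, {"x": 0.076, "y": 0.149}, {"x": 0.076, "y": 0.149}, {"x": 0.076, "y": 0.149}, {"x": 0.076, "y": 0.149}, {"z": -0.125}, {"z": -0.125}, {"x": 0}, {"x": 0}]}}

```text
schema error: expected keys x, y, z, spin, claw
```

```bash
python3 - <<'E'
from h import *
im=camera("scene"); cv2.imwrite("pics/s1.png",cv2.resize(im[120:300,100:280],None,fx=3,fy=3,interpolation=2))
o=get_obs();print(o["ee_pos"],o["eef_rot"],o["time_s"],o["grip_width"],o["force"])
E
```

```text
[ 0.24790261 -0.49072526  0.2050098 ] [-3.14065389e+00 -6.72644517e-05  4.67756089e-01] 0.15 0.09396789793181129 [-0.0032773   0.45115987  0.63502848]
```

View pics/s1.png

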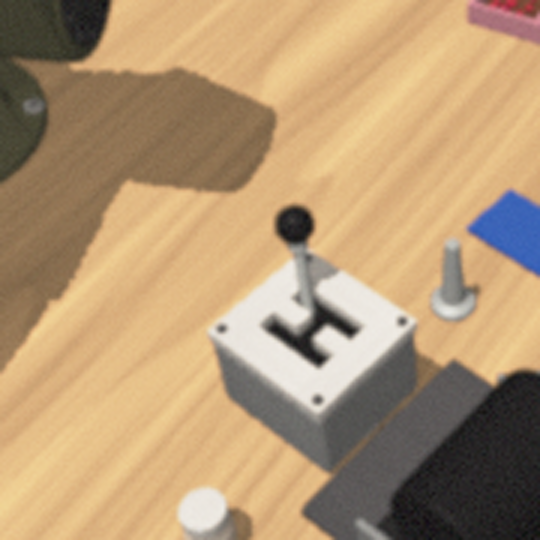

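The move was refused because every row needs all five keys, so the picture shows the scene unchanged. I'm resending it with all keys.

Request:
{"api": "send_rows", "payload": {"targets": [{"x": 0.076, "y": 0.149, "z": 0, "spin": -0.0778, "claw": 0}, {"x": 0.076, "y": 0.149, "z": 0, "spin": -0.0778, "claw": 0}, {"x": 0.076, "y": 0.149, "z": 0, "spin": -0.0778, "claw": 0}, {"x": 0.076, "y": 0.149, "z": 0, "spin": -0.0778, "claw": 0}, {"x": 0.076, "y": 0.149, "z": 0, "spin": -0.0778, "claw": 0}, {"x": 0.076, "y": 0.149, "z": 0, "spin": 0, "claw": 0}, {"x": 0.076, "y": 0.149, "z": 0, "spin": 0, "claw": 0}, {"x": 0.076, "y": 0.149, "z": 0, "spin": 0, "claw": 0}, {"x": 0.076, "y": 0.149, "z": 0, "spin": 0, "claw": 0}, {"x": 0.076, "y": 0.149, "z": 0, "spin": 0, "claw": 0}, {"x": 0.076, "y": 0.149, "z": 0, "spin": 0, "claw": 0}, {"x": 0.076, "y": 0.149, "z": 0, "spin": 0, "claw": 0}, {"x": 0.076, "y": 0.149, "z": 0, "spin": 0, "claw": 0}, {"x": 0.076, "y": 0.149, "z": 0, "spin": 0, "claw": 0}, {"x": 0.076, "y": 0.149, "z": 0, "spin": 0, "claw": 0}, {"x": 0.076, "y": 0.149, "z": 0, "spin": 0, "claw": 0}, {"x": 0, "y": 0, "z": -0.125, "spin": 0, "claw": 0}, {"x": 0, "y": 0, "z": -0.125, "spin": 0, "claw": 0}, {"x": 0, "y": 0, "z": 0, "spin": 0, "claw": 0}, {"x": 0, "y": 0, "z": 0, "spin": 0, "claw": 0}]}}

```text
time_s: 2.15
ee_pos: [0.4913, -0.0142, 0.156]
eef_rot: [3.142, 0.0, -0.143]
force: [-0.6, 0.2, 0.7]
grip_width: 0.0003
grip_force: 0.0
```

```bash
python3 - <<'E'
from h import *
im=camera("scene"); cv2.imwrite("pics/s2.png",cv2.resize(im[120:300,100:280],None,fx=3,fy=3,interpolation=2))
o=get_obs();print(o["ee_pos"],o["eef_rot"],o["time_s"],o["grip_width"],o["force"])
E
```

```text
[ 0.49162828 -0.01428966  0.15658537] [-3.14154249e+00 -1.11875785e-03 -1.43511640e-01] 2.2 0.0008171115883291761 [ 0.05871638  0.4600768  -0.65294777]
```

View pics/s2.png

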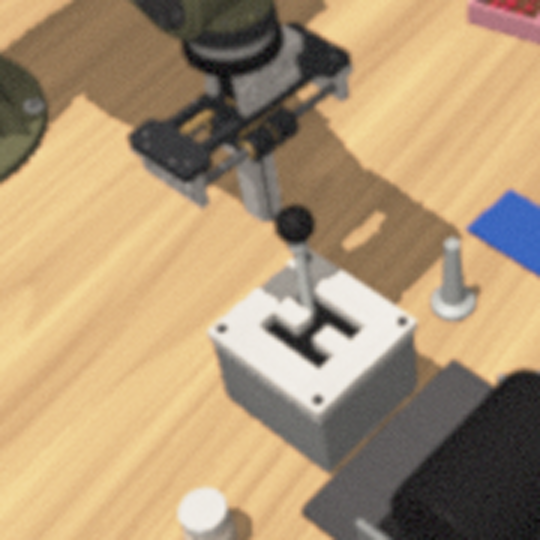

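Request:
{"api": "send_rows", "payload": {"targets": [{"x": 0.0202, "y": -0.0029, "z": 0, "spin": 0, "claw": 0}, {"x": 0.0202, "y": -0.0029, "z": 0, "spin": 0, "claw": 0}, {"x": 0.0202, "y": -0.0029, "z": 0, "spin": 0, "claw": 0}, {"x": 0.0202, "y": -0.0029, "z": 0, "spin": 0, "claw": 0}, {"x": 0.0202, "y": -0.0029, "z": 0, "spin": 0, "claw": 0}, {"x": 0.0202, "y": -0.0029, "z": 0, "spin": 0, "claw": 0}, {"x": 0.0202, "y": -0.0029, "z": 0, "spin": 0, "claw": 0}, {"x": 0.0202, "y": -0.0029, "z": 0, "spin": 0, "claw": 0}, {"x": 0.0202, "y": -0.0029, "z": 0, "spin": 0, "claw": 0}, {"x": 0.0202, "y": -0.0029, "z": 0, "spin": 0, "claw": 0}, {"x": 0.0202, "y": -0.0029, "z": 0, "spin": 0, "claw": 0}, {"x": 0.0202, "y": -0.0029, "z": 0, "spin": 0, "claw": 0}, {"x": 0.0202, "y": -0.0029, "z": 0, "spin": 0, "claw": 0}, {"x": 0, "y": 0, "z": 0, "spin": 0, "claw": 0}]}}

```text
time_s: 3.6
ee_pos: [0.5441, -0.0217, 0.1553]
eef_rot: [3.142, -0.0, -0.143]
force: [-1.1, 0.2, 1.0]
grip_width: 0.0007
grip_force: 0.8
```

```bash
cat >> h.py <<'E'
C=np.array([.567,-.0585]); Y=-.143; F=np.array([np.cos(Y),np.sin(Y)]); L=np.array([-F[1],F[0]])
def loc(p): return np.round(1000*np.array([(p[:2]-C)@F,(p[:2]-C)@L]),1)
def look(name):
    # scene crop beside top crop, each x4
    a=camera("scene")[180:280,150:250]; b=camera("top")[190:290,280:380]
    cv2.imwrite(f"pics/{name}.png",cv2.resize(np.hstack([a,b]),None,fx=4,fy=4,interpolation=2))
    o=get_obs(); print("tool",loc(o["ee_pos"]),o["ee_pos"],o["eef_rot"],o["force"],o["time_s"])
E
python3 -c "
from h import *
look('p1')
for x,y,n in((0,33,'goal'),):
    w=np.append(C+x/1000*F+y/1000*L,.177)
    m=camera_model('scene');q=np.linalg.inv(m['T'])@np.append(w,1);f=192/np.tan(np.radians(m['fovy'])/2);u=f*q[:2]/q[2]+[m['cx'],m['cy']];print('expect crop px',4*(u-[150,180]))"
```

```text
tool [-28.2  33.2] [ 0.54379993 -0.02166506  0.15530819] [ 3.14157834e+00 -5.35559531e-05 -1.43257540e-01] [-1.03544217  0.5500604  -0.24247758] 3.7
expect crop px [241.52357891  85.14192576]
```

View pics/p1.png

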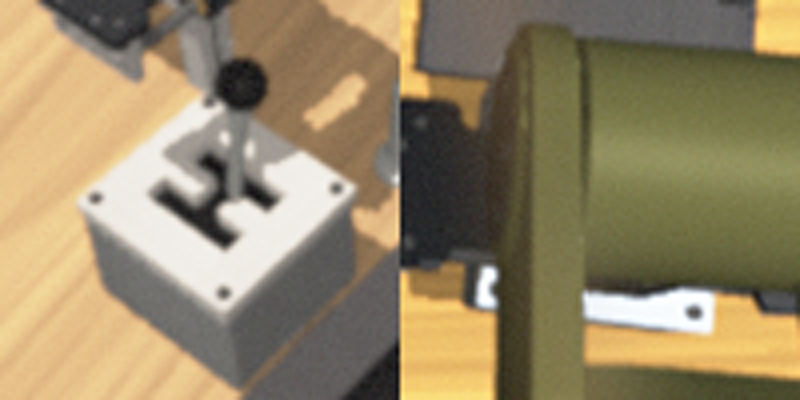

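Request:
{"api": "send_rows", "payload": {"targets": [{"x": 0.0074, "y": -0.001, "z": 0, "spin": 0, "claw": 0}, {"x": 0, "y": 0, "z": 0, "spin": 0, "claw": 0}, {"x": -0.0495, "y": 0.0072, "z": 0, "spin": 0, "claw": 0}, {"x": -0.0495, "y": 0.0072, "z": 0, "spin": 0, "claw": 0}, {"x": 0.0153, "y": 0.1065, "z": 0, "spin": 0, "claw": 0}, {"x": 0.0153, "y": 0.1065, "z": 0, "spin": 0, "claw": 0}, {"x": 0, "y": 0, "z": 0, "spin": 0, "claw": 0}, {"x": 0.0759, "y": -0.0109, "z": 0, "spin": 0, "claw": 0}, {"x": 0.0759, "y": -0.0109, "z": 0, "spin": 0, "claw": 0}, {"x": 0.0759, "y": -0.0109, "z": 0, "spin": 0, "claw": 0}, {"x": 0, "y": 0, "z": 0, "spin": 0, "claw": 0}, {"x": 0, "y": 0, "z": 0, "spin": 0, "claw": 0}]}}

```text
time_s: 4.9
ee_pos: [0.5763, 0.0167, 0.1552]
eef_rot: [3.141, 0.001, -0.144]
force: [-0.6, -0.5, 0.5]
grip_width: 0.0002
grip_force: 0.0
```

```bash
python3 -c "
from h import *
look('p2')"
```

```text
tool [-1.5 76. ] [0.57631411 0.0169281  0.15550522] [ 3.14155058e+00  1.91965115e-04 -1.43333611e-01] [-0.1914205   0.72336352  0.43066632] 5.0
```

View pics/p2.png

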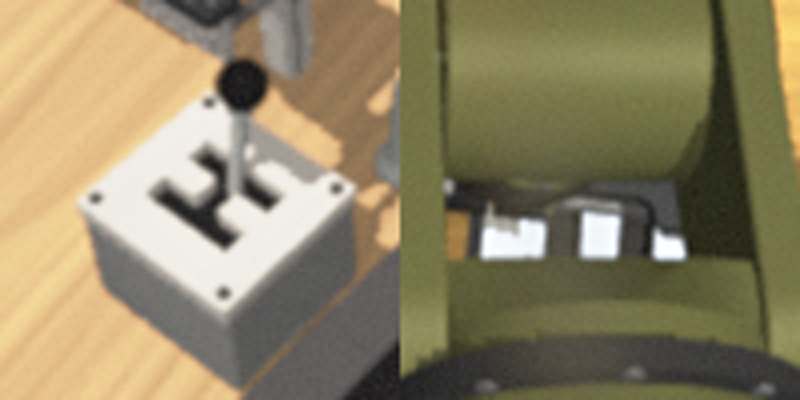

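Request:
{"api": "send_rows", "payload": {"targets": [{"x": -0.0036, "y": -0.0248, "z": 0, "spin": 0, "claw": 0}, {"x": -0.0036, "y": -0.0248, "z": 0, "spin": 0, "claw": 0}, {"x": -0.0036, "y": -0.0248, "z": 0, "spin": 0, "claw": 0}, {"x": -0.0036, "y": -0.0248, "z": 0, "spin": 0, "claw": 0}, {"x": -0.0036, "y": -0.0248, "z": 0, "spin": 0, "claw": 0}, {"x": -0.0036, "y": -0.0248, "z": 0, "spin": 0, "claw": 0}, {"x": -0.0036, "y": -0.0248, "z": 0, "spin": 0, "claw": 0}, {"x": -0.0036, "y": -0.0248, "z": 0, "spin": 0, "claw": 0}]}}

```text
time_s: 5.8
ee_pos: [0.5712, -0.023, 0.1554]
eef_rot: [3.142, 0.0, -0.143]
force: [0.8, 2.6, 2.9]
grip_width: 0.0002
grip_force: 1.4
```

Request:
{"api": "send_rows", "payload": {"targets": [{"x": -0.0036, "y": -0.0248, "z": 0, "spin": 0, "claw": 0}, {"x": -0.0036, "y": -0.0248, "z": 0, "spin": 0, "claw": 0}, {"x": -0.0036, "y": -0.0248, "z": 0, "spin": 0, "claw": 0}, {"x": -0.0036, "y": -0.0248, "z": 0, "spin": 0, "claw": 0}, {"x": -0.0036, "y": -0.0248, "z": 0, "spin": 0, "claw": 0}, {"x": -0.0036, "y": -0.0248, "z": 0, "spin": 0, "claw": 0}, {"x": -0.0036, "y": -0.0248, "z": 0, "spin": 0, "claw": 0}, {"x": -0.0036, "y": -0.0248, "z": 0, "spin": 0, "claw": 0}, {"x": 0, "y": 0, "z": 0, "spin": 0, "claw": 0}]}}

```text
time_s: 6.7
ee_pos: [0.5653, -0.0629, 0.1552]
eef_rot: [3.141, 0.001, -0.144]
force: [0.8, 0.9, -0.3]
grip_width: 0.0002
grip_force: 0.6
```

```bash
python3 -c "
from h import *
look('p3')
m=camera_model('scene');f=192/np.tan(np.radians(m['fovy'])/2)
for x,y,z in((0,-34,.177),(50,-34,.168)):
    w=np.append(C+x/1000*F+y/1000*L,z)
    q=np.linalg.inv(m['T'])@np.append(w,1);u=f*q[:2]/q[2]+[m['cx'],m['cy']];print('expect crop px',4*(u-[150,180]))"
```

```text
tool [-1.  -4.2] [ 0.56546457 -0.06247352  0.15537766] [ 3.14134109e+00  1.77310358e-04 -1.43503614e-01] [0.05890032 0.43878488 0.13691067] 6.8
expect crop px [162.48191139 151.65204916]
expect crop px [225.18752546 204.37123079]
```

View pics/p3.png

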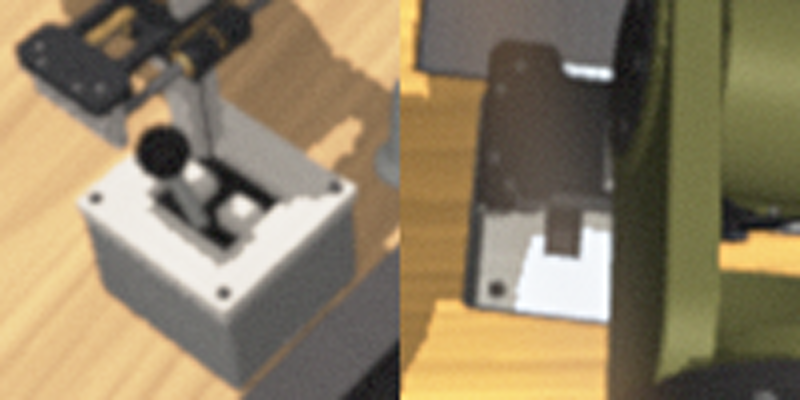

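Request:
{"api": "send_rows", "payload": {"targets": [{"x": 0.0107, "y": 0.0742, "z": 0, "spin": 0, "claw": 0}, {"x": 0, "y": 0, "z": 0, "spin": 0, "claw": 0}, {"x": -0.0792, "y": 0.0114, "z": 0, "spin": 0, "claw": 0}, {"x": -0.0792, "y": 0.0114, "z": 0, "spin": 0, "claw": 0}, {"x": -0.0792, "y": 0.0114, "z": 0, "spin": 0, "claw": 0}, {"x": 0, "y": 0, "z": 0, "spin": 0, "claw": 0}, {"x": -0.016, "y": -0.111, "z": 0, "spin": 0, "claw": 0}, {"x": -0.016, "y": -0.111, "z": 0, "spin": 0, "claw": 0}, {"x": 0, "y": 0, "z": 0, "spin": 0, "claw": 0}, {"x": 0, "y": 0, "z": 0, "spin": 0, "claw": 0}, {"x": 0.0247, "y": -0.0036, "z": 0, "spin": 0, "claw": 0}, {"x": 0.0247, "y": -0.0036, "z": 0, "spin": 0, "claw": 0}, {"x": 0.0247, "y": -0.0036, "z": 0, "spin": 0, "claw": 0}, {"x": 0.0247, "y": -0.0036, "z": 0, "spin": 0, "claw": 0}, {"x": 0.0247, "y": -0.0036, "z": 0, "spin": 0, "claw": 0}, {"x": 0.0247, "y": -0.0036, "z": 0, "spin": 0, "claw": 0}, {"x": 0.0247, "y": -0.0036, "z": 0, "spin": 0, "claw": 0}]}}

```text
time_s: 8.5
ee_pos: [0.5487, -0.0901, 0.1555]
eef_rot: [-3.142, 0.0, -0.143]
force: [-2.5, 0.4, 2.4]
grip_width: 0.0002
grip_force: 1.2
```

Request:
{"api": "send_rows", "payload": {"targets": [{"x": 0.0247, "y": -0.0036, "z": 0, "spin": 0, "claw": 0}, {"x": 0.0247, "y": -0.0036, "z": 0, "spin": 0, "claw": 0}, {"x": 0.0247, "y": -0.0036, "z": 0, "spin": 0, "claw": 0}, {"x": 0.0247, "y": -0.0036, "z": 0, "spin": 0, "claw": 0}, {"x": 0.0247, "y": -0.0036, "z": 0, "spin": 0, "claw": 0}, {"x": 0.0247, "y": -0.0036, "z": 0, "spin": 0, "claw": 0}, {"x": 0, "y": 0, "z": 0, "spin": 0, "claw": 0}]}}

```text
time_s: 9.2
ee_pos: [0.5785, -0.0945, 0.1553]
eef_rot: [3.142, -0.0, -0.143]
force: [-1.3, 0.9, 0.1]
grip_width: 0.0003
grip_force: 0.6
```

```bash
python3 -c "
from h import *
look('p4')"
```

```text
tool [ 16.2 -34. ] [ 0.57815218 -0.09443959  0.15547367] [ 3.14151414e+00 -4.02036285e-04 -1.43309296e-01] [-0.39695606 -0.59962097 -0.85028802] 9.3
```

View pics/p4.png

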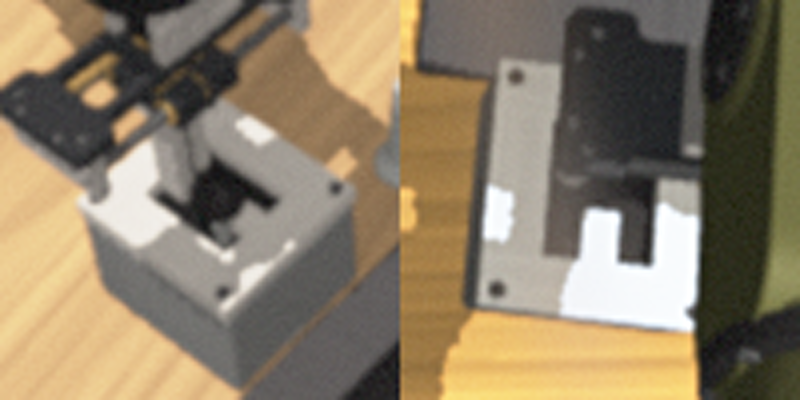

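Request:
{"api": "send_rows", "payload": {"targets": [{"x": 0.0099, "y": -0.0014, "z": 0, "spin": 0, "claw": 0}, {"x": 0.0099, "y": -0.0014, "z": 0, "spin": 0, "claw": 0}, {"x": 0.0099, "y": -0.0014, "z": 0, "spin": 0, "claw": 0}]}}

```text
time_s: 9.6
ee_pos: [0.584, -0.0952, 0.1554]
eef_rot: [-3.142, 0.0, -0.143]
force: [-2.1, 0.5, -1.3]
grip_width: 0.0006
grip_force: 1.0
```

Request:
{"api": "send_rows", "payload": {"targets": [{"x": 0.005, "y": -0.0007, "z": 0, "spin": 0, "claw": 0}, {"x": 0.005, "y": -0.0007, "z": 0, "spin": 0, "claw": 0}]}}

```text
time_s: 9.8
ee_pos: [0.586, -0.0955, 0.1554]
eef_rot: [-3.142, 0.0, -0.143]
force: [-2.3, -0.1, -1.8]
grip_width: 0.0004
grip_force: 1.0
```

Request:
{"api": "send_rows", "payload": {"targets": [{"x": 0.005, "y": -0.0007, "z": 0, "spin": 0, "claw": 0}]}}

```text
time_s: 9.9
ee_pos: [0.587, -0.0956, 0.1554]
eef_rot: [-3.142, 0.0, -0.143]
force: [-2.4, 0.2, -2.5]
grip_width: 0.0003
grip_force: 1.3
```

Request:
{"api": "send_rows", "payload": {"targets": [{"x": 0.005, "y": -0.0007, "z": 0, "spin": 0, "claw": 0}]}}

```text
time_s: 10.0
ee_pos: [0.5878, -0.0957, 0.1553]
eef_rot: [-3.142, 0.001, -0.143]
force: [-2.3, 0.7, -2.7]
grip_width: 0.0005
grip_force: 1.7
```

Request:
{"api": "send_rows", "payload": {"targets": [{"x": 0.005, "y": -0.0007, "z": 0, "spin": 0, "claw": 0}]}}

```text
time_s: 10.1
ee_pos: [0.5887, -0.0958, 0.1552]
eef_rot: [-3.141, 0.001, -0.143]
force: [-4.2, 1.6, -2.5]
grip_width: 0.0004
grip_force: 2.2
```

Request:
{"api": "send_rows", "payload": {"targets": [{"x": 0.005, "y": -0.0007, "z": 0, "spin": 0, "claw": 0}]}}

```text
time_s: 10.2
ee_pos: [0.5896, -0.0959, 0.155]
eef_rot: [-3.141, 0.001, -0.143]
force: [-5.2, 0.8, -4.5]
grip_width: 0.0005
grip_force: 2.7
```

Request:
{"api": "send_rows", "payload": {"targets": [{"x": 0.005, "y": -0.0007, "z": 0, "spin": 0, "claw": 0}]}}

```text
time_s: 10.3
ee_pos: [0.5905, -0.096, 0.155]
eef_rot: [-3.141, 0.002, -0.143]
force: [-6.2, 1.3, -5.1]
grip_width: 0.0003
grip_force: 3.2
```

Request:
{"api": "send_rows", "payload": {"targets": [{"x": -0.0495, "y": 0.0071, "z": 0, "spin": 0, "claw": 0}, {"x": -0.099, "y": 0.0143, "z": 0, "spin": 0, "claw": 0}, {"x": -0.198, "y": 0.0285, "z": 0, "spin": 0, "claw": 0}, {"x": -0.198, "y": 0.0285, "z": 0, "spin": 0, "claw": 0}, {"x": -0.198, "y": 0.0285, "z": 0, "spin": 0, "claw": 0}, {"x": -0.1, "y": -0.15, "z": 0.1, "spin": 0, "claw": 0}, {"x": -0.1, "y": -0.15, "z": 0.1, "spin": 0, "claw": 0}, {"x": -0.05, "y": -0.2, "z": 0, "spin": 0, "claw": 0}, {"x": -0.05, "y": -0.2, "z": 0, "spin": 0, "claw": 0}, {"x": 0, "y": -0.2, "z": 0, "spin": 0, "claw": 0}, {"x": 0, "y": -0.2, "z": 0, "spin": 0, "claw": 0}, {"x": 0, "y": 0, "z": 0, "spin": 0, "claw": 0}, {"x": 0, "y": 0, "z": 0, "spin": 0, "claw": 0}]}}

```text
time_s: 11.6
ee_pos: [0.3825, -0.2953, 0.1956]
eef_rot: [3.141, -0.001, -0.145]
force: [-0.0, 0.9, -0.1]
grip_width: 0.0005
grip_force: 0.0
```

```bash
python3 -c "
from h import *
look('p5')"
```

```text
tool [-148.8 -259.5] [ 0.38269216 -0.29418399  0.19572075] [ 3.14125036e+00 -6.98139289e-04 -1.42662798e-01] [-0.26335915 -0.25463286 -0.84362543] 11.7
```

View pics/p5.png

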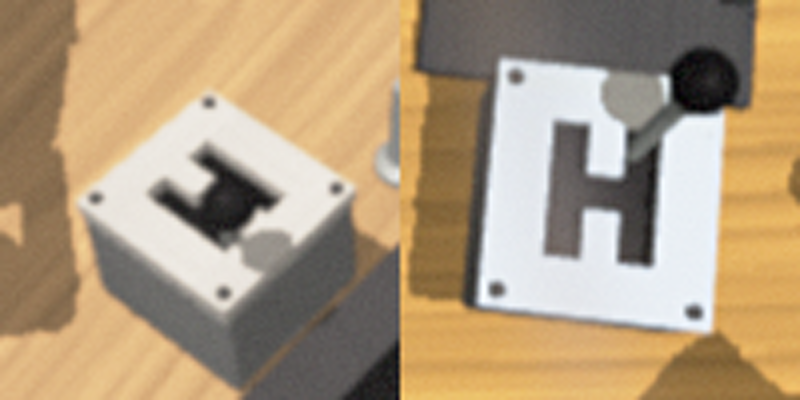

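The lever is fully forward in third: knob at scene-crop (229,205), where about (225,204) was expected for the slot's end. The hand is clear of everything.

```bash
python3 -c "
from station import *
print(hand_in())"
```

```text
the job is handed in; nothing more can be done
None
```

The lever stands fully forward in third, nudged there with the closed fingers by way of the cross channel without running into first or fourth; the hand is clear, nothing else was touched, and I handed the job in at about 12 s.

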